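# Lower the stone scriber and hold its hold-to-run lever at half travel

## Task

Get the scribing machine running on the limestone blank: swing the small lift lever on the side of its head all the way down so the scriber comes down to the stone, and only then press the sprung hold-to-run lever on the control box to half of its travel, its grip level with the little ledges on the two index posts, never near the bottom, where it trips out. Keep it there for at least three seconds and finish while still holding it at half travel, with the lift lever still down; do not shift anything else on the bench.

Things in the scene. Friction and masses are not known exactly. Their poses are not given: they have to be found in the camera images.
- lift_pivot (a point): Hinge of the lift lever, on the side of the grey head of the scribing machine (bed 210 x 270 mm with a clamped stone blank, column and head; 260 mm high), 200 mm above the bench. Fixed to the machine. Its axes are the machine's: x = hinge axis (level), y points from the head towards the column, z up; the lever sticks out to -y, away from the head, whose side face lies 16 mm to +y of the hinge. The head is 75 mm wide in x and its top is 255 mm above the bench.
- lift_knob (a point): Centre of the black ball (diameter 22 mm) at the end of the lift lever, a steel rod 10 mm thick, 90 mm from the hinge to the ball's centre. Moves and turns with the lever; its x axis is the hinge axis.
- lift_lever (a joint): Lift lever angle, rad. 0 = raised (rod points 0.70 rad above level), 1.0 = fully down (0.30 rad below level, on its stop). Ball height is 200 mm + 90 mm x sin(0.70 - angle). It starts anywhere between 0 and 0.5. Friction holds it where it is left; about 2 to 3 N on the ball moves it.
- run_pivot (a point): Hinge of the hold-to-run lever, on the grey control box (170 x 110 mm, 55 mm high), 75 mm above the bench. Fixed to the box. x points from the grip end of the box to the hinge end, y along the hinge axis and the grip bar, z up.
- run_grip (a point): Centre of the black rubber grip bar (diameter 24 mm, 80 mm long, level) at the free end of the hold-to-run lever, 115 mm from the hinge towards -x of the box. Moves and turns with the lever. Released, its centre is 125 mm above the bench; at half travel 101 mm, level with the small ledges on two aluminium index posts (6 mm thick, 130 mm high, 57 mm to either side of the bar's middle); at the bottom 75 mm.
- run_lever (a joint): Hold-to-run lever angle, rad. 0 = released (0.45 rad above level), 0.225 = half travel, 0.45 = bottom. Grip height is 75 mm + 115 mm x sin(0.45 - angle). A spring returns it: pressed on the grip it takes about 3 N to start, 8 N at half travel, 12 N at the bottom.
- chisel: Bystander: steel stone chisel lying flat, 195 mm long, 26 mm wide, 22 mm high; origin under its middle.
- mallet: Bystander: round white nylon mallet standing on its head, handle up, diameter 116 mm, 220 mm high; origin under its centre.
- knife: Bystander: yellow knife lying flat, 170 mm long, 14 mm high; origin under its middle.
- square: Bystander: try square lying flat, stock 130 mm, blade 155 mm, 18 mm high; origin under the stock.
- brush: Bystander: hand brush lying flat, handle along its -x.
- offcut: Bystander: limestone offcut 120 x 70 x 40 mm; origin under its centre.

How it is judged:
On the way, in this order (a step that is already met when the one before it is completed fails the run):
1. the lift lever is swung fully down while the hold-to-run lever is released (value of joint lift_lever above 0.9 rad and value of joint run_lever below 0.06 rad), for 0.2 s.
2. the robot keeps the hold-to-run lever at half travel for three seconds, lift lever down (value of joint lift_lever above 0.9 rad and contact force between any of the fingers, the arm and run_lever above 1.5 N and value of joint run_lever between 0.155 and 0.295 rad), for 3 s.
At the end, for the whole second after the job is handed in: The robot is still pressing the hold-to-run lever (more than 1.5 N) and it stands still at half travel, between 0.155 and 0.295 rad (grip within about 8 mm of the ledges); the lift lever is down, past 0.9 of 1.0 rad; no bystander has moved 30 mm or more (all of step 2 and velocity of joint run_lever between -0.1 and 0.1 rad/s and distance of each of chisel, mallet, knife, square, brush, offcut from where it was at the start of the episode below 0.03 m); the arm keeps its last pose, push and grip.
It fails at once if the hold-to-run lever is pressed near the bottom (past 0.38 rad) and trips out (value of joint run_lever above 0.38 rad).
It fails at once if the hold-to-run lever is pressed before the lift lever is down (value of joint run_lever above 0.08 rad and value of joint lift_lever below 0.85 rad).
It fails at once if a bystander is shifted by more than 30 mm (distance of any of chisel, mallet, knife, square, brush, offcut from where it was at the start of the episode above 0.03 m).
It also fails if it takes over 54 s, if anything falls off the work surface, if the arm or the gripper's body presses on something with over 40 N, if the wrist force passes 120 N, or if a joint passes its speed limit or range.

## Robot

A 6-joint arm with a two-finger parallel gripper is mounted at the origin on the work surface. World frame = base frame: x ahead of the robot, y to its left, z up, the work surface at z = 0. Lengths are in m, angles in rad, forces in N, time in s.
With the tool pointing down it reaches from about 0.35 to 0.85 m from the base axis. Payload 8.1 kg.
Tool frame: the origin (TCP) lies midway between the tips of the shut fingers; the grasp point (between the pads) lies 19 mm behind it (robot.grip_point_offset is the distance from the TCP to the grasp point, in m); z points along the fingers, y is the line along which they close (so a half turn about z gives the same grasp; the last joint's range is limited). The gripper opens to 93 mm and grips with 3 to 60 N. Pads are 15 mm wide; open, the fingers measure 128 mm over their backs; the gripper's body (75 mm by 188 mm) begins 65 mm behind the grasp point.
Start: joints at [-1.42, 0.13, 1.488, -0, 1.523, -0.085], TCP at [0.14, -0.583, 0.219] pointing down, gripper open.
Joint ranges: [-2.96, 2.96], [-0.89, 2.26], [0.02, 2.5], [-1.34, 4.48], [0, 2.73], [-2.66, 2.66]. Speed limits (rad/s): [2.39, 2.39, 2.79, 3.14, 3.14, 3.14].

## Interface

Orientations are given as a rotation vector (axis times angle).
In Python, from plant import robot, read_camera, job gives the robot as it stands.
- The arm moves only by the shell command python3 -m inch 'ROWS' [FORCE]. ROWS is JSON, one flat list of numbers, 5 for each row, row after row: the shift along the world's x, y, z in mm, then the turn about the world's z in degrees, then the opening in per cent of the stroke, from 0 (shut) to 100 (fully open). In form: [dx, dy, dz, yaw, hand, dx, dy, dz, yaw, hand, ...]. A call has 1 to 10 rows; each row is the pose to reach, as a shift and turn from the pose commanded when the call began; what a row does not reach only later rows make up. A row lasts 1/12 s, in which the tool goes at most 41.7 mm and 7.16 degrees, less where a joint would pass 70% of its speed; a pose out of reach is approached as far as the arm can. A call with a gripper value outside its range is refused whole. The fingers move at their own pace and stop on an object; FORCE is the grip in N (left out, the last holds). Time passes only in rows, so rows that repeat a pose let the fingers close. It gives the time, the measured TCP pose, the force, the opening and the grip force at its end, in the units of the state.
- robot.read_state(): the state, without advancing time (a new reading comes with each control period).
- read_camera(name): name is "scene" or "top" or "wrist"; returns a dict with "image" (400x640x3 uint8, blue, green, red), "K" (3x3 intrinsics, pixels), "extrinsics" (4x4, takes a point from world to camera coordinates); the wrist camera has in their place "mount" (4x4, takes a point from camera to tool coordinates, whose origin is the TCP and whose axes are the flange's). Camera axes: x right, y down, z forward; pixel columns grow to the right and rows downward; lengths in m; the calibration is good to about 2 mm. A picture is of the moment at which its call begins: read the wrist's pose just before it. There is no depth.
- job.close_job(): hands the job in; it is judged then, once.
The state is a dict: "t": time; "q": joint angles; "dq": joint speeds; "joint_torque": joint torques, N m; "tool_pos": TCP position; "orientation": TCP orientation; "force": force on the tool from outside, world axes, zero at the start; "wrist_torque": the same for the moment, N m; "opening": finger opening in m; "gripper_force": force on a finger pad.
Only numpy, scipy, OpenCV 4.12 (cv2) and the standard library are available. Lean on these libraries where they do the work, as an engineer would, in place of code of your own. Each camera call takes 0.05 s, during which the arm holds its last target. There are 200 camera calls.

## Working session

There is one attempt and no reset: what is moved stays moved. The work goes in short steps, Python scripts to look and compute and a shell command to move; the robot and the scene stay as the last step left them, time stands still between calls to the robot, and variables do not carry over. Pictures are saved under pics/ and viewed, at most 10 in all, crops included, and the job is handed in when it is done.

```bash
mkdir -p pics; ls; python3 - <<'E'
from plant import robot, read_camera
import cv2,numpy as np
for n in ("scene","top"):
    c=read_camera(n); cv2.imwrite(f"pics/{n}0.png",c["image"]); np.savez(f"{n}0.npz",**c)
    print(n,c["K"].tolist(),np.round(c["extrinsics"],4).tolist())
s=robot.read_state();print(s["t"],s["tool_pos"],s["orientation"],s["opening"])
E
```

```text
pics
scene [[417.7861453973851, 0.0, 315.3090208622465], [0.0, 417.7861453973851, 202.87869664317935], [0.0, 0.0, 1.0]] [[-0.5198, 0.8542, 0.0069, 0.2398], [0.7423, 0.4557, -0.4913, -0.3596], [-0.4228, -0.2503, -0.871, 1.3822], [0.0, 0.0, 0.0, 1.0]]
top [[514.505330240262, 0.0, 317.5224721141377], [0.0, 514.505330240262, 202.50572195222895], [0.0, 0.0, 1.0]] [[-0.1448, -0.9895, 0.0027, 0.1256], [-0.9692, 0.1413, -0.2018, 0.5475], [0.1993, -0.0319, -0.9794, 1.2384], [0.0, 0.0, 0.0, 1.0]]
0.1 [ 0.1401074  -0.58288318  0.21769342] [-3.11814035e+00 -3.69363562e-01  1.03933005e-04] 0.09281229852197669
```

View pics/scene0.png

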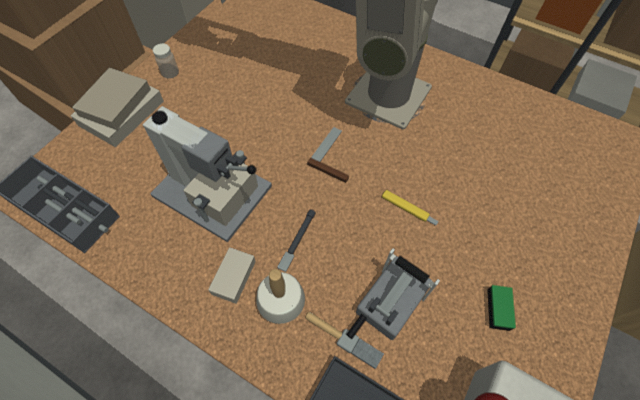

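View pics/top0.png

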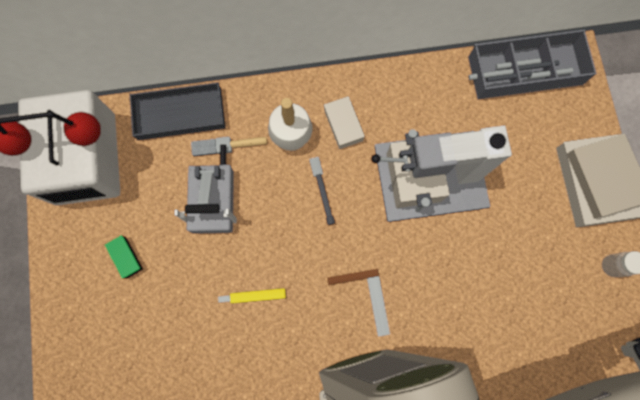

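The scene view shows the knob at about (251,170) and the grip bar at about (412,270). The top view shows them at about (376,158) and (202,209). Next I triangulate from the dark blobs.

```bash
cat > h.py <<'E'
import numpy as np,cv2
def P(c): return c["K"]@c["extrinsics"][:3]
def tri(Ps,uvs):
    A=np.vstack([r for M,(u,v) in zip(Ps,uvs) for r in (u*M[2]-M[0],v*M[2]-M[1])])
    X=np.linalg.svd(A)[2][-1]; X=X[:3]/X[3]
    e=[np.round((M@np.r_[X,1])[:2]/(M@np.r_[X,1])[2]-uv,1).tolist() for M,uv in zip(Ps,uvs)]
    return X,e
def plane(M,uv,z):
    H=np.c_[M[:,0],M[:,1],M[:,2]*z+M[:,3]]; x=np.linalg.solve(H,[*uv,1]); return x[:2]/x[2]
def dark(img,x0,y0,x1,y1,t=45):
    m=(img[y0:y1,x0:x1].max(2)<t).astype(np.uint8)
    n,l,s,c=cv2.connectedComponentsWithStats(m)
    return [(np.round(c[i]+[x0,y0],1).tolist(),(s[i]+[x0,y0,0,0,0]).tolist()) for i in range(1,n) if s[i,4]>8]
E
python3 - <<'E'
from h import *
s=np.load("scene0.npz");t=np.load("top0.npz")
for nm,c,b in(("s",s,(235,155,265,185)),("t",t,(362,145,395,172)),("sg",s,(385,245,440,295)),("tg",t,(172,195,240,225))):
    print(nm,dark(c["image"],*b))
a=cv2.resize(s["image"][130:240,140:290],None,fx=4,fy=4,interpolation=2)[:440,:600]
b=cv2.resize(s["image"][240:340,345:445],None,fx=4,fy=4,interpolation=2)
c=cv2.resize(t["image"][115:225,360:520],None,fx=2.5,fy=2.5)
cv2.imwrite("pics/c1.png",cv2.resize(np.hstack([a[:400],b]),None,fx=.8,fy=.8))
X,e=tri([P(s),P(t)],[(251,170),(376,158)]);print(X,e)
X,e=tri([P(s),P(t)],[(412,270),(202,209)]);print(X,e)
E
```

```text
s [([250.9, 169.4], [247, 166, 9, 8, 53])]
t [([375.6, 158.4], [373, 155, 6, 7, 26])]
sg [([411.5, 269.4], [395, 257, 34, 27, 314])]
tg [([202.4, 208.6], [186, 205, 33, 8, 242])]
[ 0.60053533 -0.08809205  0.24468087] [[-0.8, -0.2], [-0.4, 0.3]]
[0.57101447 0.32306555 0.11819095] [[-0.8, -0.2], [-0.5, 0.2]]
```

View pics/c1.png

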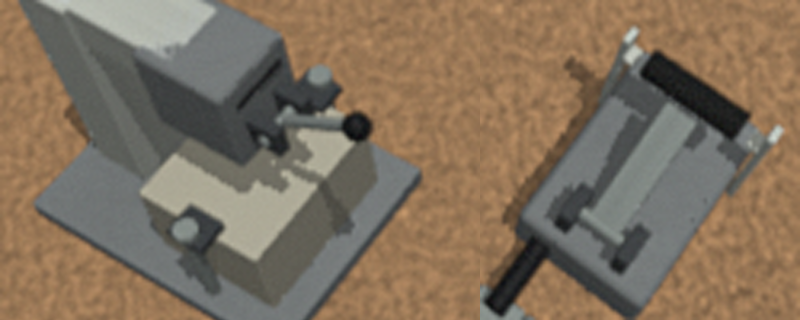

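The crop confirms a black ball on a rod and a black bar between two light posts. The ball's height puts the lift lever at about 0.18 rad, which is plausible. Next come the directions and a check of the bar's height.

```bash
python3 - <<'E'
from h import *
s=np.load("scene0.npz");t=np.load("top0.npz");S,T=P(s),P(t)
k,_=tri([S,T],[(250.9,169.4),(375.6,158.4)]);print("knob",k)
# rod: ray through hinge-end px at z .2 ; bed edges at z~.02
def d(a,b):v=b-a;return np.degrees(np.arctan2(v[1],v[0])),np.linalg.norm(v)
print("bed edge",d(plane(T,(388,218),.015),plane(T,(488,207),.015)), d(plane(T,(388,218),.015),plane(T,(378,148),.015)))
print("bed scene",d(plane(S,(229,238),.015),plane(S,(271,184),.015)),d(plane(S,(229,238),.015),plane(S,(152,193),.015)))
# scene: bar ends + top ends by minAreaRect
def ends(im,b):
    x0,y0,x1,y1=b;m=(im[y0:y1,x0:x1].max(2)<50).astype(np.uint8)
    n,l,st,c=cv2.connectedComponentsWithStats(m);i=1+st[1:,4].argmax()
    r=cv2.minAreaRect(np.argwhere(l==i)[:,::-1].astype(np.float32)+np.float32([x0,y0]))
    p=cv2.boxPoints(r);e=[np.linalg.norm(p[j]-p[(j+1)%4]) for j in range(2)]
    q=(p[0]+p[1])/2,(p[2]+p[3])/2
    if e[0]>e[1]: q=(p[1]+p[2])/2,(p[3]+p[0])/2
    return sorted(q,key=lambda v:v[0]),r
es,rs=ends(s["image"],(385,245,440,295));et,rt=ends(t["image"],(172,195,240,225));print(es,et,rs,rt)
for q in(et,et[::-1]):
    A=[tri([S,T],[a,b]) for a,b in zip(es,q)];print([ (np.round(x,4),e) for x,e in A])
g=tri([S,T],[rs[0],rt[0]]);print("grip",g)
for z in(.118,.125):print(z,d(plane(T,et[1],z),plane(T,et[0],z)),plane(T,rt[0],z),plane(S,rs[0],z))
print("mallet head",plane(T,(291,130),.08),"top",plane(T,(288,103),.22))
E
```

```text
knob [ 0.59970658 -0.08749467  0.24604781]
bed edge (np.float64(-91.9538902622596), np.float64(0.2618682247393393)) (np.float64(-1.8699452724053909), np.float64(0.1897461815900589))
bed scene (np.float64(-179.8932069340711), np.float64(0.19744750743789677)) (np.float64(-89.61101352642102), np.float64(0.2678454702558847))
[array([396.8826, 259.1678], dtype=float32), array([426.0101 , 279.55707], dtype=float32)] [array([186. , 208.5], dtype=float32), array([218. , 208.5], dtype=float32)] ((411.44635009765625, 269.3624267578125), (35.554664611816406, 9.093474388122559), 34.99201965332031) ((202.0, 208.5), (7.0, 32.0), 90.0)
[(array([0.5741, 0.3218, 0.1765]), [[18.8, 2.1], [10.4, -5.6]]), (array([0.571 , 0.3205, 0.0854]), [[-18.7, -5.4], [-12.5, 3.1]])]
[(array([0.5662, 0.2836, 0.1217]), [[-0.0, -0.0], [-0.0, 0.0]]), (array([0.5769, 0.3597, 0.122 ]), [[-0.7, -0.1], [-0.4, 0.2]])]
grip (array([0.57156579, 0.32186855, 0.12155307]), [[-0.5, -0.1], [-0.3, 0.1]])
0.118 (np.float64(81.70243285717542), np.float64(0.07624463950409523)) [0.57253694 0.3218371 ] [0.56960255 0.32298883]
0.125 (np.float64(81.70243285717545), np.float64(0.07580174269471915)) [0.57096576 0.32046955] [0.57273708 0.32284981]
mallet head [0.75074843 0.08537662] top [0.76532755 0.08355233]
```

Measured: knob at (0.600, -0.088, 0.246), with the lever pointing along +y and the hinge axis along x. Grip at (0.571, 0.321, 0.122), with the bar at about 82°. Now I raise, shut the hand, turn about 76° and head for the knob.

```bash
python3 -m inch '[0,0,35,7,0, 0,0,70,14,0, 0,0,100,21,0, 27,29,100,28,0, 54,58,100,35,0, 81,87,100,42,0, 108,116,100,49,0, 135,145,100,56,0, 162,175,100,63,0, 189,205,100,70,0]' 20; python3 -m inch '[27,29,0,6,0, 54,58,0,6,0, 81,87,0,6,0, 108,117,0,6,0, 135,147,0,6,0, 162,176,0,6,0, 189,206,0,6,0, 216,235,0,6,0, 243,265,0,6,0, 271,295,0,6,0]'
```

```text
t: 0.93
tool_pos: [0.33, -0.3766, 0.3182]
orientation: [-2.337, -2.098, -0.0]
force: [0.5, -0.6, -0.8]
opening: 0.0311
gripper_force: 0.0
t: 1.77
tool_pos: [0.601, -0.0815, 0.3182]
orientation: [-2.231, -2.212, 0.001]
force: [0.4, -0.4, 0.2]
opening: 0.0005
gripper_force: 0.0
```

```bash
cat > w.py <<'E'
import sys
from h import *
from plant import robot, read_camera
from scipy.spatial.transform import Rotation as R
s=robot.read_state();c=read_camera("wrist");cv2.imwrite(f"pics/{sys.argv[1]}.png",c["image"])
X=np.eye(4);X[:3,:3]=R.from_rotvec(s["orientation"]).as_matrix();X[:3,3]=s["tool_pos"]
E=np.linalg.inv(X@c["mount"]);np.savez(sys.argv[1]+".npz",image=c["image"],K=c["K"],extrinsics=E);print(s["t"],s["tool_pos"])
E
python3 w.py w1
```

```text
1.7667 [ 0.6010141  -0.08151976  0.31816495]
```

View pics/w1.png

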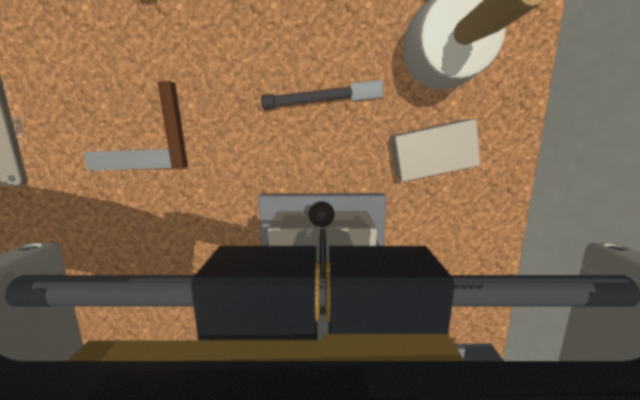

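The wrist view shows the ball at (321,214), in line with the hand's centre. I check its position with this view.

```bash
python3 - <<'E'
from h import *
w=np.load("w1.npz");s=np.load("scene0.npz");t=np.load("top0.npz")
d=dark(w["image"],302,196,342,228);print(d)
print(plane(P(w),(321,214),.246),tri([P(w),P(s),P(t)],[(321,214),(250.9,169.4),(375.6,158.4)]))
tip=P(w)@np.array([.601,-.0815,.3182,1]);print(tip[:2]/tip[2])
E
```

```text
[([321.0, 214.2], [309, 203, 24, 24, 422])]
[ 0.60037137 -0.08741289] (array([ 0.59982799, -0.08748064,  0.24602229]), [[-0.6, 0.1], [-0.3, -0.0], [-0.2, 0.1]])
[321.2890722  240.69276333]
```

```bash
python3 -m inch '[0,-2,-30,0,0, 0,-2,-55,0,0, -1,-2,-65,0,0, -1,0,-75,0,0, -1,2,-85,0,0, -1,4,-95,0,0, -1,5,-105,0,0, -1,5,-115,0,0, -1,4,-125,0,0, -1,3,-130,0,0]'
```

```text
t: 2.65
tool_pos: [0.5988, -0.0806, 0.187]
orientation: [-2.23, -2.211, 0.001]
force: [0.7, 0.8, 2.4]
opening: 0.0008
gripper_force: 0.9
```

```bash
python3 -m inch '[0,1,-2,0,0, 0,1,-4,0,0, 0,1,-5,0,0, 0,1,-5,0,0]'
```

```text
t: 2.98
tool_pos: [0.5991, -0.08, 0.1843]
orientation: [2.231, 2.211, -0.001]
force: [-2.0, -1.4, 2.7]
opening: 0.0009
gripper_force: 1.5
```

```bash
python3 -m inch '[0,0,-1,0,0, 0,0,-2,0,0, 0,0,-3,0,0, 0,0,-3,0,0]'
```

```text
t: 3.32
tool_pos: [0.5995, -0.08, 0.1837]
orientation: [2.23, 2.21, 0.001]
force: [-8.6, -1.9, 17.2]
opening: 0.0002
gripper_force: 8.3
```

The force jumped to 17 N with no more travel, so the lever is on its stop. I lift away and go to the grip.

```bash
python3 -m inch '[0,1,30,0,0, 0,1,70,0,0, 0,1,110,0,0, 0,30,120,0,0, -2,68,120,0,0, -5,106,120,0,0, -8,144,120,0,0, -11,182,120,0,0, -14,220,120,0,0, -17,258,120,0,0]'; python3 -m inch '[-4,38,-20,0,0, -8,76,-50,0,0, -12,110,-80,0,0, -14,140,-100,0,0, -14,143,-115,0,0, -14,143,-115,0,0, -14,143,-115,0,0]'
python3 w.py w2; python3 - <<'E'
from h import *
from plant import read_camera
im={n:read_camera(n) for n in("scene","top")}
for n,c in im.items(): np.savez(n+"1.npz",**c)
a=cv2.resize(im["scene"]["image"][130:240,140:290],(400,293));b=cv2.resize(im["scene"]["image"][220:330,345:495],(400,293))
c=cv2.resize(np.load("w2.npz")["image"],(400,250));d=cv2.resize(im["top"]["image"][115:225,360:520],(400,250))
cv2.imwrite("pics/c2.png",np.vstack([np.hstack([a,b]),np.hstack([c,d])]))
E
```

```text
t: 4.15
tool_pos: [0.5818, 0.1804, 0.3008]
orientation: [2.231, 2.212, 0.001]
force: [0.8, 0.4, 0.9]
opening: 0.0003
gripper_force: 0.0
t: 4.73
tool_pos: [0.5672, 0.3214, 0.1842]
orientation: [-2.229, -2.213, 0.005]
force: [-0.1, -1.3, 0.5]
opening: 0.0006
gripper_force: 0.0
4.7333 [0.56718607 0.32139649 0.18424486]
```

View pics/c2.png

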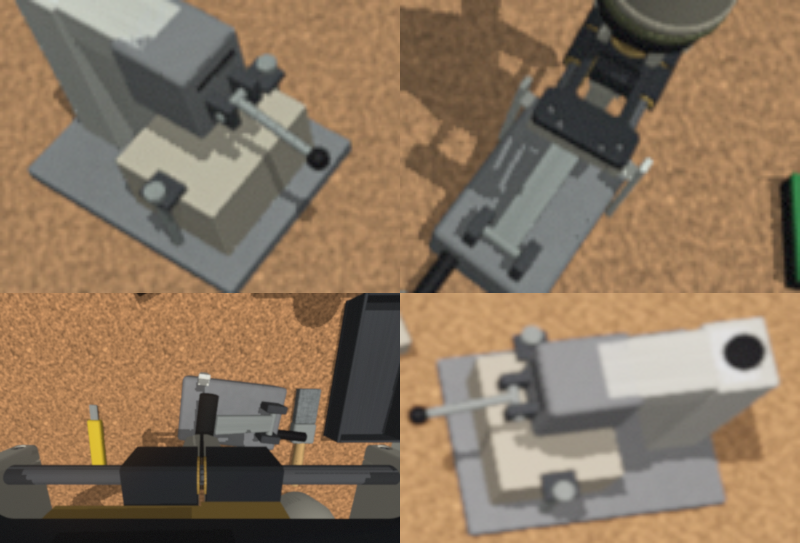

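The lift lever stays down (ball at about (318,158) in the crop). The bar sits under the hand in the wrist view. I run a quick numeric check of both.

```bash
python3 - <<'E'
from h import *
s,t,w=[np.load(f) for f in("scene1.npz","top1.npz","w2.npz")]
a=dark(s["image"],245,175,272,202);b=dark(t["image"],358,145,385,175);print(a,b)
print(tri([P(s),P(t)],[a[0][0],b[0][0]]))
g=dark(w["image"],300,150,360,232,50);print(g)
W=P(w)
for p in((329,163),(331,197),(330,229)):print(plane(W,p,.125))
q=W@np.array([.5672,.3214,.1842,1]);print(q[:2]/q[2])
E
```

```text
[([258.8, 189.3], [255, 186, 8, 8, 43])] [([367.0, 168.8], [365, 166, 5, 6, 20])]
(array([ 0.59923099, -0.07620867,  0.16910054]), [[-0.1, -0.0], [-0.1, 0.1]])
[([330.2, 194.4], [313, 161, 36, 71, 1891])]
[0.57297049 0.36022053]
[0.57450536 0.33341935]
[0.57370422 0.30670469]
[321.33516483 240.66444822]
```

```bash
python3 -m inch '[3,0,-25,0,0, 3,0,-40,0,0, 2,0,-46,0,0, 1,0,-51,0,0, 0,0,-56,0,0, -1,0,-60,0,0, -2,1,-64,0,0, -3,1,-66,0,0, -3,1,-66,0,0]'
```

```text
t: 5.63
tool_pos: [0.5661, 0.3227, 0.1218]
orientation: [2.23, 2.211, 0.004]
force: [-2.6, -2.2, 7.7]
opening: 0.0
gripper_force: 3.1
```

```bash
python3 -m inch '[0,0,-2,0,0, -1,0,-4,0,0, -1,0,-6,0,0, -2,0,-8,0,0, -2,0,-8,0,0, -2,0,-8,0,0]'; python3 - <<'E'
from h import *
from plant import read_camera
s=read_camera("scene");t=read_camera("top");np.savez("scene2.npz",**s)
a=cv2.resize(s["image"][230:310,370:470],(750,600),interpolation=2);cv2.imwrite("pics/c3.png",a)
E
```

```text
t: 6.13
tool_pos: [0.5643, 0.3233, 0.1147]
orientation: [2.23, 2.211, 0.006]
force: [-3.9, -0.8, 7.9]
opening: 0.0005
gripper_force: 3.9
```

View pics/c3.png

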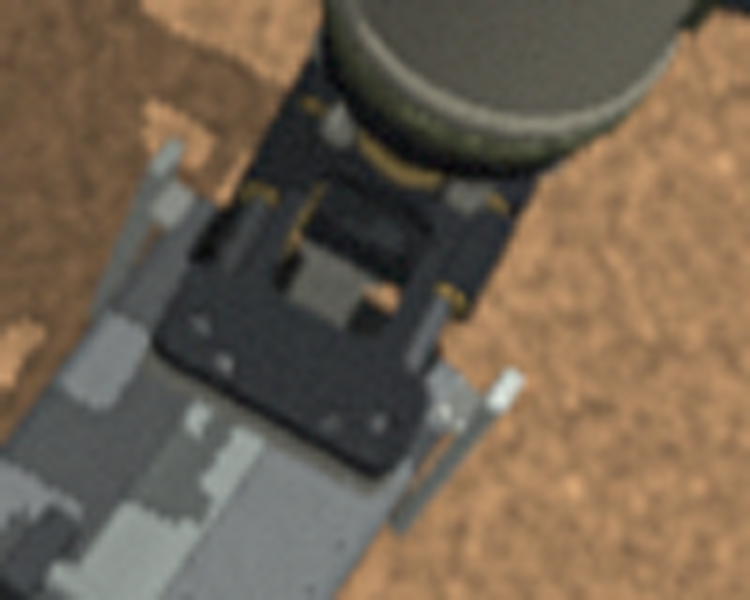

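TCP height 0.1147 m puts the grip at about 0.103 m (roughly 0.21 rad), and 7.9 N matches half travel. I go 1 mm lower and hold.

```bash
python3 -m inch '[0,0,-1,0,0, 0,0,-1,0,0, 0,0,-1,0,0, 0,0,-1,0,0, 0,0,-1,0,0, 0,0,-1,0,0, 0,0,-1,0,0, 0,0,-1,0,0, 0,0,-1,0,0, 0,0,-1,0,0]'; python3 w.py w3; python3 - <<'E'
import cv2
a=cv2.imread("pics/w3.png")[100:300,200:440];cv2.imwrite("pics/c4.png",cv2.resize(a,None,fx=3,fy=3)[:600])
E
```

```text
t: 7.07
tool_pos: [0.564, 0.3233, 0.1138]
orientation: [2.231, 2.212, 0.005]
force: [-5.8, -1.0, 7.5]
opening: 0.0003
gripper_force: 4.2
7.0667 [0.56402242 0.32331321 0.11382345]
```

View pics/c4.png

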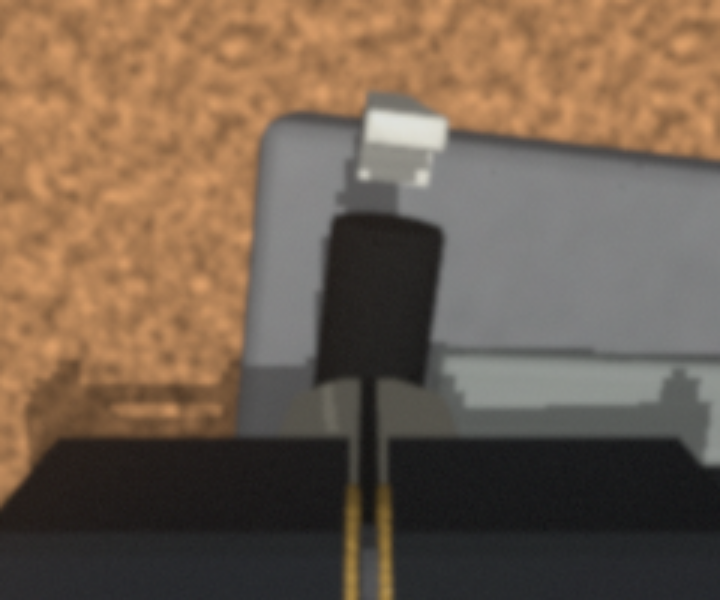

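The wrist view shows both fingertips on the bar, its end at about (385,212) in the crop, and the post ledge beside it at (395,160). I check the bar height from its apparent width while the hold continues.

```bash
python3 - <<'E'
from h import *
for f,rows in(("w2",(175,190,205,220)),("w3",(185,195,205,215))):
    w=np.load(f+".npz");M=P(w);C=-w["extrinsics"][:3,:3].T@w["extrinsics"][:3,3]
    for r in rows:
        l=w["image"][r].max(1).astype(int);x=np.where(l[295:360]<48)[0]+295
        p0,p1=x.min()-.5,x.max()+.5
        # height at which the silhouette is 24 mm wide (across bar, 8 deg)
        zs=[z for z in np.arange(.06,.16,.0005) if np.linalg.norm(plane(M,(p0,r),z)-plane(M,(p1,r),z))*np.cos(np.radians(8))<.0242]
        print(f,r,p0,p1,zs[0] if zs else None)
    for z in (.09,.1,.11,.125): print(z,[np.round(plane(M,q,z),4).tolist() for q in ([(329,161)] if f=="w2" else [(328,171.5)])])
print(C)
E
python3 -m inch '[0,0,0,0,0, 0,0,0,0,0, 0,0,0,0,0, 0,0,0,0,0, 0,0,0,0,0, 0,0,0,0,0, 0,0,0,0,0, 0,0,0,0,0, 0,0,0,0,0, 0,0,0,0,0]'
```

```text
w2 175 318.5 347.5 0.10450000000000004
w2 190 316.5 345.5 0.10750000000000004
w2 205 314.5 343.5 0.11100000000000004
w2 220 312.5 341.5 0.11400000000000005
0.09 [[0.5736, 0.3572]]
0.1 [[0.5734, 0.3585]]
0.11 [[0.5732, 0.3598]]
0.125 [[0.573, 0.3617]]
w3 185 309.5 345.5 0.08350000000000002
w3 195 308.5 344.5 0.08550000000000002
w3 205 307.5 342.5 0.08150000000000002
w3 215 306.5 342.5 0.08850000000000002
0.09 [[0.5687, 0.3615]]
0.1 [[0.5685, 0.3631]]
0.11 [[0.5683, 0.3647]]
0.125 [[0.568, 0.3671]]
[0.56487469 0.39209117 0.27979099]
t: 7.95
tool_pos: [0.564, 0.3233, 0.1138]
orientation: [2.231, 2.212, 0.005]
force: [-4.4, 0.1, 8.5]
opening: 0.0005
gripper_force: 4.2
```

Three estimates agree: 0.098 m by width relative to the released bar, about 0.098 m by the bar's end, and 0.102 m by the tool height. All are close to 0.101 m. I keep holding.

```bash
for i in 1 2 3; do python3 -m inch '[0,0,0,0,0, 0,0,0,0,0, 0,0,0,0,0, 0,0,0,0,0, 0,0,0,0,0, 0,0,0,0,0, 0,0,0,0,0, 0,0,0,0,0, 0,0,0,0,0, 0,0,0,0,0]' | grep -E "t:|pos|^force"; done; python3 -c "
from plant import job
print(job.close_job())"
```

```text
t: 8.78
tool_pos: [0.564, 0.3233, 0.1138]
force: [-4.9, -0.7, 7.7]
t: 9.62
tool_pos: [0.564, 0.3233, 0.1138]
force: [-5.4, -0.3, 8.3]
t: 10.45
tool_pos: [0.564, 0.3233, 0.1138]
force: [-5.0, -0.2, 8.8]
the job is handed in; nothing more can be done
None
```

The lift lever is fully down, and the hold-to-run lever was held about 4 s at about half travel (grip measured 98–102 mm, about 8 N) and was still held there when I handed the job in; no verdict came back.

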